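# Transfer a row of sample bottles to the colour-coded rack

## Robot

A 7-joint arm with a two-finger parallel gripper is mounted at the origin on the work surface. World frame = base frame: x ahead of the robot, y to its left, z up, the work surface at z = 0. Lengths are in m, angles in rad, forces in N, time in s.
With the tool pointing down it reaches from about 0.425 to 0.875 m from the base axis. Payload 8.4 kg.
Tool frame: the origin (TCP) lies at the very end of the fingers, on their centre line; the grasp point (between the pads) lies 19 mm behind it; z points along the fingers, y is the line along which they close (so a half turn about z gives the same grasp; the last joint's range is limited). The gripper opens to 85 mm and grips with 20 to 120 N. Pads are 22 mm wide; open, the fingers measure 114 mm over their backs; the gripper's body (76 mm by 85 mm) begins 54 mm behind the grasp point. The pads swing forward as they close: fully open they stand 13 mm farther back than shut.
Start: joints at [-1.392, 0.333, 0.04, 1.465, -0.013, 1.343, -0.059], TCP at [0.178, 0.625, 0.231] pointing down, gripper open.
Joint ranges: [-2.58, 2.58], [-0.38, 2.09], [-1.3, 1.39], [0.25, 2.4], [-1.5, 4.64], [0.08, 2.09], [-2.65, 2.65]. Speed limits (rad/s): [2.22, 2.22, 2.79, 2.79, 3.14, 3.14, 3.14].

## Interface

Orientations are given as a unit quaternion [x, y, z, w].
In Python, from cell import r gives the robot as it stands. Calls block until the motion is done:
- r.reach(position, orientation): joint-space move of the TCP to a pose.
- r.move_straight(position, vel=0.15, ori=None): straight line of the TCP; ori=None keeps the orientation; vel is the mean speed in m/s.
- r.set_joints(angles): joint-space move.
- r.grip(opening, force=None): finger opening in m; force is the grip in N (None keeps the last); returns when the fingers have stopped.
- r.wait(seconds).
- r.ik(position, orientation): joint angles nearest the present ones, or None.
- r.get_state(): the state.
- r.snapshot(name): name is "side" or "top"; returns a dict with "frame" (420x560x3 uint8, red, green, blue), "fx", "fy", "cx", "cy" (pixels), "xyz" and "attitude" of the camera in the world. Camera axes: x right, y down, z forward; pixel columns grow to the right and rows downward; lengths in m; the calibration is good to about 2 mm. A picture is of the moment at which its call begins. There is no depth.
A pose or a line that the arm cannot do raises r.IKError and nothing moves.
- r.close_job(): hands the job in; it is judged then, once.
The state is a dict: "t": time; "qpos": joint angles; "joint_vel": joint speeds; "tau": joint torques, N m; "tcp_pos": TCP position; "tcp_rot": TCP orientation; "ft_force": force on the tool from outside, world axes, zero at the start; "ft_torque": the same for the moment, N m; "opening": finger opening in m; "grip_force": force on a finger pad.
Only numpy, scipy, OpenCV 4.12 (cv2) and the standard library are available. Lean on these libraries where they do the work, as an engineer would, in place of code of your own. Each camera call takes 0.05 s, during which the arm holds its last target. There are 200 camera calls.

## Task

Move the four sample bottles from the grey rack into the coloured rack, each into the bay of its cap's colour, one after another from the weakest sample to the strongest: yellow, then green, then blue, and red last. Set each one down upright on the floor of its bay, without dropping it, and let go before taking the next. Leave the black-capped bottle and the amber jar where they stand.

Things in the scene. Friction and masses are not known exactly. Their poses are not given: they have to be found in the camera images.
- bottle_yellow: Loose white bottle with yellow screw cap, standing in the fixed grey rack. Sizes in mm: 80 tall, body 36 diameter, cap 38 diameter (height 57 to 80), 40 to 80 g. Origin: centre of underside, z up. The grey rack has 4 bays in a row (roughly along y), 62 apart, 56 wide inside, walls 3 thick with tops 39 and floors 9 above the table. Bay order varies.
- bay_yellow: Fixed yellow square open-topped bay of the coloured rack. Sizes in mm: 62 x 62 outside, 56 x 56 inside, 33 tall, walls and floor 3 thick. Origin: centre of underside, 6 above the table; a bottle in it stands 3 above the origin. z up, y along the row of 4 touching bays, x across the row, away from the robot. Colour order varies.
- bottle_green: Loose white bottle with green screw cap, standing in the fixed grey rack. Sizes in mm: 80 tall, body 36 diameter, cap 38 diameter (height 57 to 80), 40 to 80 g. Origin: centre of underside, z up. The grey rack has 4 bays in a row (roughly along y), 62 apart, 56 wide inside, walls 3 thick with tops 39 and floors 9 above the table. Bay order varies.
- bay_green: Fixed green square open-topped bay of the coloured rack. Sizes in mm: 62 x 62 outside, 56 x 56 inside, 33 tall, walls and floor 3 thick. Origin: centre of underside, 6 above the table; a bottle in it stands 3 above the origin. z up, y along the row of 4 touching bays, x across the row, away from the robot. Colour order varies.
- bottle_blue: Loose white bottle with blue screw cap, standing in the fixed grey rack. Sizes in mm: 80 tall, body 36 diameter, cap 38 diameter (height 57 to 80), 40 to 80 g. Origin: centre of underside, z up. The grey rack has 4 bays in a row (roughly along y), 62 apart, 56 wide inside, walls 3 thick with tops 39 and floors 9 above the table. Bay order varies.
- bay_blue: Fixed blue square open-topped bay of the coloured rack. Sizes in mm: 62 x 62 outside, 56 x 56 inside, 33 tall, walls and floor 3 thick. Origin: centre of underside, 6 above the table; a bottle in it stands 3 above the origin. z up, y along the row of 4 touching bays, x across the row, away from the robot. Colour order varies.
- bottle_red: Loose white bottle with red screw cap, standing in the fixed grey rack. Sizes in mm: 80 tall, body 36 diameter, cap 38 diameter (height 57 to 80), 40 to 80 g. Origin: centre of underside, z up. The grey rack has 4 bays in a row (roughly along y), 62 apart, 56 wide inside, walls 3 thick with tops 39 and floors 9 above the table. Bay order varies.
- bay_red: Fixed red square open-topped bay of the coloured rack. Sizes in mm: 62 x 62 outside, 56 x 56 inside, 33 tall, walls and floor 3 thick. Origin: centre of underside, 6 above the table; a bottle in it stands 3 above the origin. z up, y along the row of 4 touching bays, x across the row, away from the robot. Colour order varies.
- bottle_black: Bystander: loose bottle of the same shape (80 mm tall, 38 mm diameter) with a black cap, standing on the table about 100 mm from the grey rack's row, on its robot side. Origin: centre of its underside, z up.
- amber: Bystander: loose amber glass jar with a black lid, 48 mm diameter, 85 mm tall, standing on the table about 105 mm beyond the coloured rack's row. Origin: centre of its underside, z up.

How it is judged:
On the way, in this order (a step that is already met when the one before it is completed fails the run):
1. the yellow-capped bottle stands in the yellow bay, released (horizontal distance between bottle_yellow and bay_yellow below 0.015 m and z of bottle_yellow in the frame of bay_yellow between -0.002 and 0.009 m and angle between bottle_yellow's own z axis and vertical below 0.12 rad and linear speed of bottle_yellow below 0.02 m/s and contact force between the fingers and bottle_yellow below 0.1 N), for 0.2 s.
2. the green-capped bottle stands in the green bay, released (horizontal distance between bottle_green and bay_green below 0.015 m and z of bottle_green in the frame of bay_green between -0.002 and 0.009 m and angle between bottle_green's own z axis and vertical below 0.12 rad and linear speed of bottle_green below 0.02 m/s and contact force between the fingers and bottle_green below 0.1 N), for 0.2 s.
3. the blue-capped bottle stands in the blue bay, released (horizontal distance between bottle_blue and bay_blue below 0.015 m and z of bottle_blue in the frame of bay_blue between -0.002 and 0.009 m and angle between bottle_blue's own z axis and vertical below 0.12 rad and linear speed of bottle_blue below 0.02 m/s and contact force between the fingers and bottle_blue below 0.1 N), for 0.2 s.
4. the red-capped bottle stands in the red bay, released (horizontal distance between bottle_red and bay_red below 0.015 m and z of bottle_red in the frame of bay_red between -0.002 and 0.009 m and angle between bottle_red's own z axis and vertical below 0.12 rad and linear speed of bottle_red below 0.02 m/s and contact force between the fingers and bottle_red below 0.1 N), for 0.2 s.
At the end, for the whole second after the job is handed in: Every bottle stands upright (within 0.12 rad), at rest and released on the floor of the bay of its cap's colour (within 15 mm of the bay's centre, underside within 6 mm of the bay's floor); the black-capped bottle and the amber jar are within 20 mm of where they stood (all of step 1 and all of step 2 and all of step 3 and all of step 4 and distance of each of bottle_black, amber from where it was at the start of the episode below 0.02 m); the robot touches nothing.
It fails at once if the black-capped bottle is displaced by more than 20 mm (distance of bottle_black from where it was at the start of the episode above 0.02 m).
It fails at once if the amber jar is displaced by more than 20 mm (distance of amber from where it was at the start of the episode above 0.02 m).
It fails at once if a sample bottle is dropped (falls freely faster than 0.6 m/s, about 18 mm) ((linear speed of bottle_yellow above 0.6 m/s and contact force between anything else and bottle_yellow below 0.01 N) or (linear speed of bottle_green above 0.6 m/s and contact force between anything else and bottle_green below 0.01 N) or (linear speed of bottle_blue above 0.6 m/s and contact force between anything else and bottle_blue below 0.01 N) or (linear speed of bottle_red above 0.6 m/s and contact force between anything else and bottle_red below 0.01 N)).
It also fails if it takes over 102 s, if anything falls off the work surface, if the arm or the gripper's body presses on something with over 40 N, if the wrist force passes 120 N, or if a joint passes its speed limit or range.

## Working session

There is one attempt and no reset: what is moved stays moved. The work goes in short steps, each a Python script; the robot and the scene stay as the last script left them, time stands still between calls to the robot, and variables do not carry over. Pictures are saved under pics/ and viewed, at most 14 in all, crops included, and the job is handed in when it is done.

```bash
mkdir -p pics; ls; python3 - <<'E'
from cell import r
import cv2,json
for n in("side","top"):
    s=r.snapshot(n); cv2.imwrite(f"pics/{n}0.png",s["frame"][...,::-1]); print(n,{k:s[k] for k in s if k!="frame"})
s=r.get_state();print(s)
E
```

```text
pics
side {'fx': 401.21406500036426, 'fy': 401.21406500036426, 'cx': 279.1362128336952, 'cy': 207.43787390625852, 'xyz': array([ 0.42629483, -0.53992978,  0.64644158]), 'attitude': array([ 0.92790079, -0.08445421,  0.03825449, -0.36111523])}
top {'fx': 410.9837832807441, 'fy': 410.9837832807441, 'cx': 282.02220230825634, 'cy': 211.86727764652687, 'xyz': array([ 0.4242388 , -0.01420246,  0.73700054]), 'attitude': array([ 0.70558904, -0.70326445,  0.05653545, -0.06608299])}
{'t': 0.1, 'qpos': array([-1.39217979,  0.33386341,  0.03984018,  1.46618247, -0.01339153,
        1.34326344, -0.05852925]), 'joint_vel': array([-0.0012488 , -0.00304517, -0.00100457, -0.00051849,  0.0002074 ,
       -0.00090474,  0.00189029]), 'tau': array([ 4.01270736e-03, -6.60009670e+01,  1.37025811e+00, -4.06466210e+01,
        1.71601516e-02,  9.05526424e-03, -3.52220491e-05]), 'tcp_pos': array([0.17816356, 0.62468966, 0.23049493]), 'tcp_rot': array([ 1.38467705e-01,  9.90366684e-01, -7.23635302e-04, -5.30711545e-05]), 'ft_force': array([-0.23409206, -0.13745396,  0.6277844 ]), 'ft_torque': array([ 0.01468249,  0.03828599, -0.01362698]), 'grip_force': 0.0, 'opening': 0.08524016619891396}
```

View pics/side0.png

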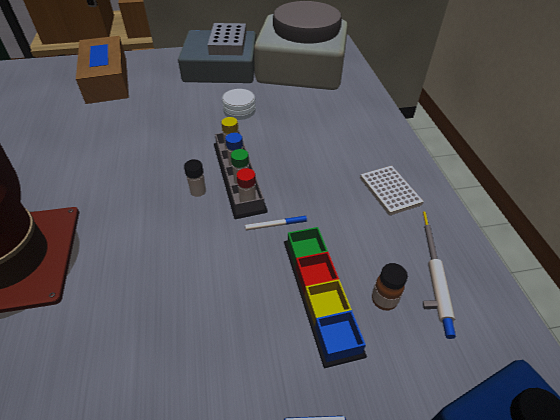

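View pics/top0.png

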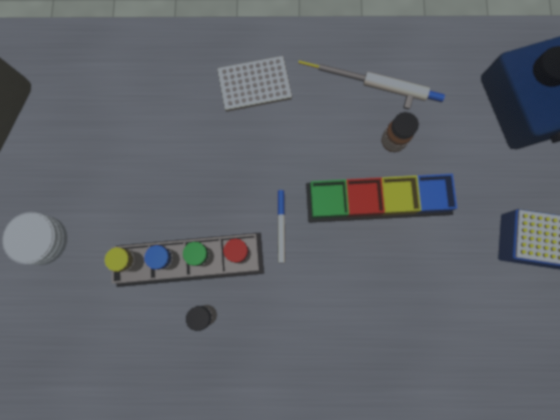

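The side view shows the caps at yellow (230,124), blue (234,141), green (240,157) and red (246,177). The bays are at green (306,242), red (318,268), yellow (327,299) and blue (340,335). In the top view the caps are at y(117,259), b(157,257), g(194,254), r(236,251), and the bays at g(329,199), r(364,197), y(400,196), b(436,193). The black bottle is at (199,318) and the amber jar at (403,128).

```bash
cat >vis.py <<'E'
import numpy as np,cv2
from scipy.spatial.transform import Rotation as R
HUE=dict(yellow=(22,36),green=(45,80),blue=(105,125),red=(-8,8))
def mask(img,col,roi,vmin=60,smin=120):
    h,s,v=[c.astype(int) for c in cv2.split(cv2.cvtColor(img,cv2.COLOR_RGB2HSV))]
    h=np.where(h>170,h-180,h); a,b=HUE[col]
    m=((h>=a)&(h<=b)&(s>smin)&(v>vmin)).astype(np.uint8)
    k=np.zeros_like(m); x0,y0,x1,y1=roi; k[y0:y1,x0:x1]=1; m*=k
    cs,_=cv2.findContours(m,cv2.RETR_EXTERNAL,cv2.CHAIN_APPROX_NONE)
    out=np.zeros_like(m); c=max(cs,key=cv2.contourArea); cv2.drawContours(out,[c],-1,1,-1)
    return out,c
def ray(s,uv):
    d=R.from_quat(s["attitude"]).apply([(uv[0]-s["cx"])/s["fx"],(uv[1]-s["cy"])/s["fy"],1]); return np.array(s["xyz"]),d/np.linalg.norm(d)
def onplane(s,uv,z):
    o,d=ray(s,uv); return o+d*(z-o[2])/d[2]
def tri(s1,uv1,s2,uv2):
    A=0;b=0;L=[]
    for s,uv in((s1,uv1),(s2,uv2)):
        o,d=ray(s,uv); P=np.eye(3)-np.outer(d,d); A=A+P;b=b+P@o; L.append((o,P))
    x=np.linalg.solve(A,b); return x,[np.linalg.norm(P@(x-o)) for o,P in L]
E
python3 - <<'E'
from cell import r
from vis import *
np.set_printoptions(precision=4,suppress=True)
S={n:r.snapshot(n) for n in("side","top")}
caps={"side":(200,100,265,195),"top":(90,225,260,285)}
bays={"side":(270,220,370,365),"top":(300,165,460,225)}
vis={n:S[n]["frame"][...,::-1].copy() for n in S}
for n in S: vis[n]=cv2.resize(vis[n],None,fx=4,fy=4,interpolation=cv2.INTER_CUBIC)
for c in HUE:
    h=cv2.cvtColor
    uv={}
    for n in S:
        m,k=mask(S[n]["frame"],c,caps[n]); e=cv2.fitEllipse(k); uv[n]=e[0]
        v=S[n]["frame"].max(2)[m>0]; print(c,n,"cap",np.round(e[0],1),np.round(e[1],1),m.sum(),np.percentile(v,[5,25,50,75,95]))
        cv2.drawContours(vis[n],[k*4+2],-1,(255,0,255),1)
    print("  tri",*tri(S["side"],uv["side"],S["top"],uv["top"]), onplane(S["top"],uv["top"],.089))
    for n in S:
        m,k=mask(S[n]["frame"],c,bays[n]); v=S[n]["frame"].max(2)[m>0]
        print(c,n,"bay",cv2.minAreaRect(k),np.percentile(v,[5,25,50,75,95]))
        cv2.drawContours(vis[n],[k*4+2],-1,(255,0,255),1)
cv2.imwrite("pics/sideb.png",vis["side"][215*4:370*4,250*4:400*4])
cv2.imwrite("pics/topb.png",vis["top"][165*4:225*4,290*4:470*4])
cv2.imwrite("pics/caps.png",np.vstack([vis["top"][230*4:285*4,90*4:270*4],cv2.resize(vis["side"][105*4:200*4,180*4:280*4],(720,684))[:360]]))
E
```

```text
yellow side cap [229.2 123.7] [14.1 15.8] 174 [ 64.    71.5  168.   171.   178.35]
yellow top cap [116.6 258.9] [21.9 23.1] 428 [108.7 142.  146.  146.  147. ]
  tri [0.4619 0.2605 0.077 ] [np.float64(0.0007062172631968478), np.float64(0.0007062172631967509)] [0.4619 0.2555 0.089 ]
yellow side bay ((327.9410400390625, 297.74066162109375), (32.799922943115234, 39.98044204711914), 77.19573211669922) [ 53.  71. 167. 169. 180.]
yellow top bay ((400.4930725097656, 194.41726684570312), (35.79261016845703, 34.62997055053711), 85.2363510131836) [ 71. 107. 145. 146. 146.]
green side cap [239.1 154.1] [10.4 16.7] 156 [ 88.5  124.   126.   128.   134.25]
green top cap [194.5 253.2] [21.1 21.2] 380 [115. 129. 131. 132. 133.]
  tri [0.471  0.1332 0.0868] [np.float64(0.0005468913326358199), np.float64(0.0005468913326357955)] [0.4714 0.1327 0.089 ]
green side bay ((307.2884521484375, 241.44229125976562), (26.08344268798828, 35.3009033203125), 78.69007110595703) [ 34.9  46.  125.  128.  137. ]
green top bay ((328.2821044921875, 198.51361083984375), (32.99811553955078, 33.68427276611328), 86.42366790
[... 429 characters left out ...]
. 179. 181. 194.]
blue top bay ((437.3292236328125, 192.46340942382812), (36.99456787109375, 34.5650749206543), 83.6598129272461) [ 65. 103. 146. 151. 151.]
red side cap [245.3 174.4] [12.9 17.8] 199 [ 72. 167. 170. 173. 180.]
red top cap [235.1 250.1] [22.  22.9] 422 [114. 136. 139. 139. 140.]
  tri [0.4762 0.069  0.0849] [np.float64(0.0007033453582300405), np.float64(0.0007033453582301018)] [0.4766 0.0685 0.089 ]
red side bay ((316.9195251464844, 268.1243896484375), (29.12454605102539, 37.505706787109375), 77.90524291992188) [ 45.  60. 171. 173. 184.]
red top bay ((365.1029357910156, 196.33822631835938), (35.817264556884766, 33.89985656738281), 85.60128784179688) [ 71. 109. 139. 139. 140.]
```

View pics/topb.png

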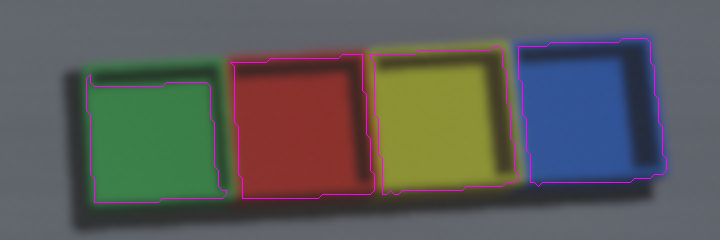

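View pics/sideb.png

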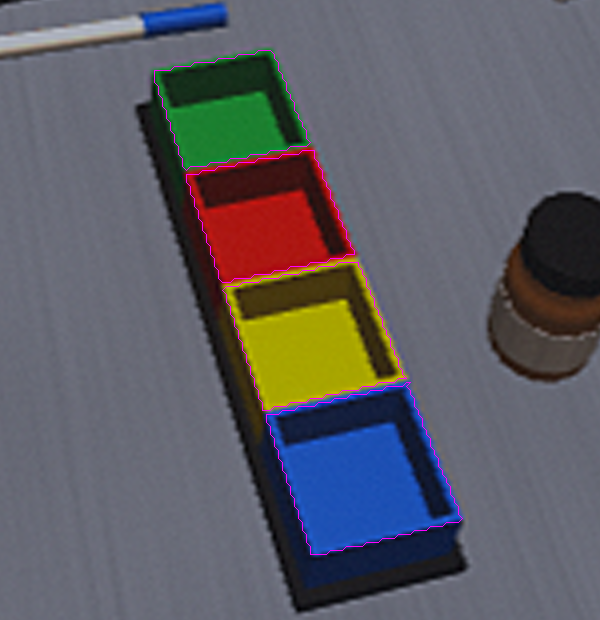

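View pics/caps.png

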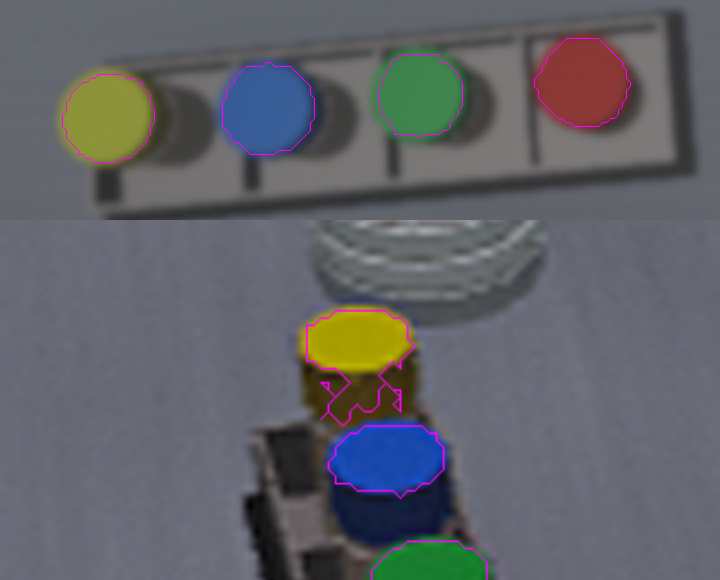

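The bay crops show clean rim outlines in the side view. The top-view masks miss some shadowed rim, and the shadowed cap sides leak into the yellow side mask. I'll tighten the masks, then triangulate the cap tops and rims.

```bash
cat >meas.py <<'E'
from vis import *
caps={"side":(200,100,265,195),"top":(90,225,260,285)}
bays={"side":(270,220,370,365),"top":(300,165,460,225)}
def cap(s,n,c,roi): return cv2.fitEllipse(mask(s["frame"],c,roi,100,90)[1])[0]
def quad(s,n,c):
    k=cv2.convexHull(mask(s["frame"],c,bays[n],35,100 if n=="side" else 75)[1])
    q=cv2.approxPolyDP(k,4,True)[:,0] if False else cv2.boxPoints(cv2.minAreaRect(k))
    eps=1.
    while True:
        p=cv2.approxPolyDP(k,eps,True)[:,0]
        if len(p)<=4: break
        eps+=.3
    q=p.astype(float) if len(p)==4 else q
    a,b,c_,d=q; t=np.linalg.solve(np.array([c_-a,-(d-b)]).T,b-a)[0]
    return a+t*(c_-a),q
E
python3 - <<'E'
from cell import r
from meas import *
np.set_printoptions(precision=4,suppress=True)
S={n:r.snapshot(n) for n in("side","top")}
for c in HUE:
    uv={n:cap(S[n],n,c,caps[n]) for n in S}
    print(c,"cap",*tri(S["side"],uv["side"],S["top"],uv["top"]),onplane(S["top"],uv["top"],.089),onplane(S["side"],uv["side"],.089))
for c in ("green","red","yellow","blue"):
    uv={n:quad(S[n],n,c)[0] for n in S}
    x,e=tri(S["side"],uv["side"],S["top"],uv["top"])
    sz={n:[round(1e3*np.linalg.norm(a-b)) for Q in [[onplane(S[n],p,.039) for p in quad(S[n],n,c)[1]]] for a,b in zip(Q,Q[1:]+Q[:1])] for n in S}
    print(c,"bay",x,np.round(e[0],4),onplane(S["top"],uv["top"],.039),onplane(S["side"],uv["side"],.039),sz)
E
```

```text
yellow cap [0.4618 0.2575 0.0864] [np.float64(0.0005113424993965699), np.float64(0.0005113424993964928)] [0.4621 0.2564 0.089 ] [0.4611 0.2537 0.089 ]
green cap [0.4711 0.134  0.0863] [np.float64(0.0006759832366647759), np.float64(0.000675983236664807)] [0.4716 0.1334 0.089 ] [0.4703 0.1307 0.089 ]
blue cap [0.4654 0.1948 0.0856] [np.float64(0.0005716442261170209), np.float64(0.0005716442261169222)] [0.4657 0.1937 0.089 ] [0.4646 0.1902 0.089 ]
red cap [0.4765 0.0694 0.0859] [np.float64(0.0005954112320019962), np.float64(0.0005954112320020058)] [0.4768 0.069  0.089 ] [0.4756 0.066  0.089 ]
green bay [ 0.5719 -0.0854  0.0354] 0.0018 [ 0.5694 -0.0849  0.039 ] [ 0.5729 -0.0878  0.039 ] {'side': [58, 68, 71, 59], 'top': [62, 59, 60, 61]}
red bay [ 0.5773 -0.1497  0.0351] 0.0014 [ 0.575  -0.1488  0.039 ] [ 0.5777 -0.1521  0.039 ] {'side': [59, 71, 76, 62], 'top': [62, 57, 66, 58]}
yellow bay [ 0.5785 -0.211   0.0362] 0.0001 [ 0.5778 -0.2102  0.039 ] [ 0.5778 -0.2125  0.039 ] {'side': [58, 63, 58, 62], 'top': [60, 59, 64, 59]}
blue bay [ 0.583  -0.2766  0.0318] 0.0019 [ 0.5833 -0.2741  0.039 ] [ 0.5793 -0.2798  0.039 ] {'side': [70, 61, 72, 63], 'top': [60, 61, 66, 59]}
```

The measurements agree with the given sizes: cap tops at 86 mm (89 expected), rims at about 35 mm (39 expected), and bay spacing of about 62 mm. I'll start with yellow and check the result.

```bash
cat >act.py <<'E'
from cell import r
from meas import *
np.set_printoptions(precision=4,suppress=True)
CAP=dict(yellow=(.4617,.2565),green=(.4710,.1335),blue=(.4652,.1938),red=(.4764,.0690))
order=["green","red","yellow","blue"]
B=np.array([(.571,-.086),(.5765,-.150),(.578,-.211),(.582,-.277)])
d=np.array([.0737,-.997]); d/=np.linalg.norm(d)
BAY={c:B.mean(0)+d*.062*(i-1.5) for i,c in enumerate(order)}
def ori(flip=1):      # tool z down, tool y across the row
    y=np.array([-d[1],d[0],0])*flip; z=np.array([0,0,-1.]); x=np.cross(y,z)
    return R.from_matrix(np.array([x,y,z]).T).as_quat()
HI,GZ=.19,.056
def st(msg):
    s=r.get_state(); print(msg,"t",round(s["t"],2),s["tcp_pos"],"open",round(s["opening"],4),"grip",round(float(s["grip_force"]),1),"f",s["ft_force"])
def pick_place(c,q):
    a,b=CAP[c],BAY[c]
    r.grip(.066,30)
    r.reach([*a,HI],q); r.move_straight([*a,GZ],vel=.12); st("at")
    r.grip(0,30); st("gripped")
    r.move_straight([*a,HI],vel=.12); st("lifted")
    r.move_straight([*b,HI],vel=.2); r.wait(.2)
    r.move_straight([*b,GZ+.008],vel=.12); r.move_straight([*b,GZ+.001],vel=.03); st("down")
    r.grip(.05,30); r.wait(.1); r.grip(.066); st("released")
    r.move_straight([*b,HI],vel=.15); st("up")
E
python3 - <<'E'
from act import *
print(BAY)
best=None
for f in(1,-1):
    js=[r.ik([*p,z],ori(f)) for p in [*CAP.values(),*BAY.values()] for z in(GZ,HI)]
    print(f,[None if j is None else round(j[6],2) for j in js])
    if all(j is not None for j in js):
        m=max(abs(j[6]) for j in js)
        if best is None or m<best[0]: best=(m,f)
f=best[1]; open("flip","w").write(str(f))
pick_place("yellow",ori(f))
S=r.snapshot("side"),r.snapshot("top")
cv2.imwrite("pics/y1.png",np.vstack([s["frame"][...,::-1] for s in S])[:, :] if 0 else cv2.resize(np.hstack([s["frame"][90:390,100:500,::-1] for s in S]),(800,300)))
E
```

```text
{'green': array([ 0.57  , -0.0883]), 'red': array([ 0.5746, -0.1501]), 'yellow': array([ 0.5792, -0.2119]), 'blue': array([ 0.5837, -0.2737])}
1 [np.float64(-0.39), np.float64(-0.46), np.float64(-0.16), np.float64(-0.28), np.float64(-0.29), np.float64(-0.38), np.float64(-0.01), np.float64(-0.16), np.float64(0.57), np.float64(0.41), np.float64(0.6), np.float64(0.6), np.float64(0.69), np.float64(0.71), np.float64(0.89), np.float64(0.79)]
-1 [np.float64(2.23), np.float64(2.65), np.float64(2.52), None, np.float64(2.38), np.float64(2.59), np.float64(2.59), None, np.float64(-2.4), np.float64(-2.62), np.float64(-2.29), np.float64(-2.49), np.float64(-2.18), np.float64(-2.36), np.float64(-2.09), np.float64(-2.24)]
at t 3.61 [0.4621 0.2568 0.0567] open 0.0662 grip 0.0 f [ 0.1103 -0.085   0.6741]
gripped t 3.97 [0.462  0.2568 0.0566] open 0.0372 grip 29.8 f [-1.2965 -0.2644  4.8519]
lifted t 5.23 [0.4613 0.2562 0.1892] open 0.0374 grip 30.1 f [-0.7155 -0.2693 -1.1605]
down t 9.58 [ 0.5791 -0.2119  0.0569] open 0.0373 grip 30.1 f [ 0.3753  0.0327 -0.3568]
released t 10.28 [ 0.5792 -0.2119  0.057 ] open 0.0658 grip 0.0 f [-0.1201  0.49   -0.2794]
up t 11.31 [ 0.5787 -0.2116  0.189 ] open 0.0662 grip 0.0 f [-0.3725  0.1032  0.1942]
```

View pics/y1.png

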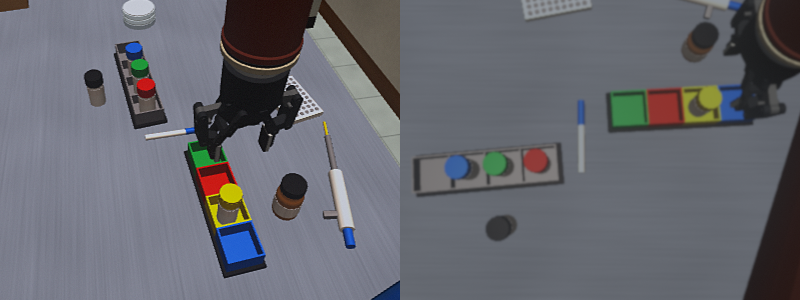

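The pictures show the yellow bottle upright in the yellow bay, at about side (331,285), and nothing else has moved. I'll confirm it numerically, then continue with green.

```bash
cat >>act.py <<'E'
def check(c):
    S={n:r.snapshot(n) for n in("side","top")}
    # bay interior shares the cap's colour, so search only where the cap top projects
    uv={}
    for n,s in S.items():
        p=R.from_quat(s["attitude"]).inv().apply(np.r_[BAY[c],.086]-s["xyz"])
        u,v=int(s["fx"]*p[0]/p[2]+s["cx"]),int(s["fy"]*p[1]/p[2]+s["cy"])
        print(n,"expected px",u,v); uv[n]=(u,v)
        cv2.imwrite(f"pics/chk_{c}_{n}.png",cv2.resize(s["frame"][v-50:v+50,max(u-50,0):u+50,::-1],None,fx=4,fy=4,interpolation=cv2.INTER_CUBIC))
    cv2.imwrite(f"pics/chk_{c}.png",np.hstack([cv2.imread(f"pics/chk_{c}_{n}.png") for n in S]))
E
python3 - <<'E'
from act import *
q=ori(1); check("yellow")
pick_place("green",q); check("green")
E
```

```text
side expected px 331 282
top expected px 409 187
at t 14.35 [0.4715 0.1336 0.0566] open 0.0661 grip 0.0 f [-0.3655  0.2585 -0.2857]
gripped t 14.71 [0.4713 0.1338 0.0566] open 0.0373 grip 29.7 f [-1.4505  0.0126  6.8291]
lifted t 15.97 [0.4706 0.1333 0.1893] open 0.037 grip 30.1 f [ 0.7698  0.5131 -0.672 ]
down t 19.12 [ 0.5699 -0.0882  0.0569] open 0.0374 grip 30.1 f [ 0.8545  0.8333 -0.3379]
released t 19.82 [ 0.57   -0.0882  0.057 ] open 0.0662 grip 0.0 f [-0.3064 -0.4095  0.1645]
up t 20.85 [ 0.5695 -0.088   0.1891] open 0.0656 grip 0.0 f [-0.9208 -0.3914 -0.1305]
side expected px 307 225
top expected px 333 192
```

View pics/chk_yellow.png

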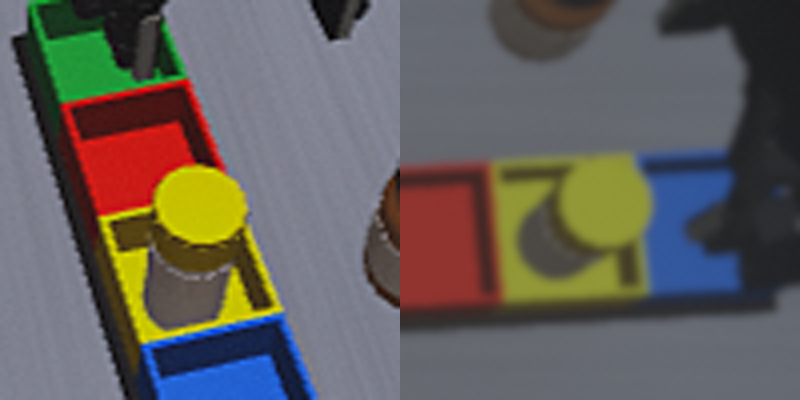

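View pics/chk_green.png

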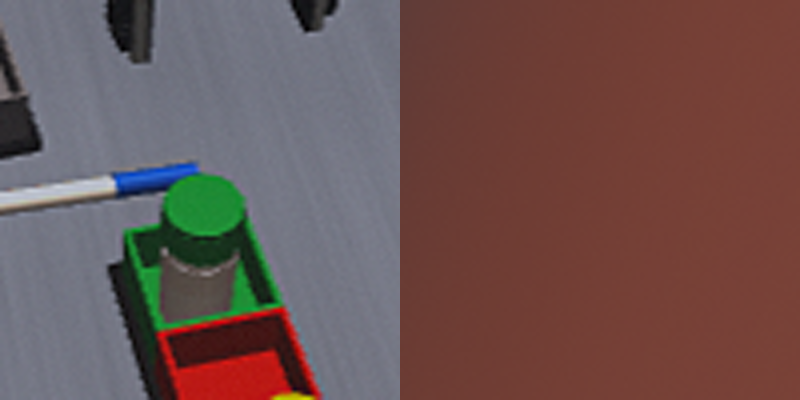

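The yellow cap is within about 1 px of its expected position in both crops, and upright. The green bottle is upright in the green bay, with its cap on the expected pixel (side 307,225); the arm hides it in the top view. Continuing with blue and red.

```bash
python3 - <<'E'
from act import *
q=ori(1)
pick_place("blue",q); check("blue"); pick_place("red",q)
r.move_straight([.45,.1,.25],vel=.2); r.set_joints([-1.392,.333,.04,1.465,-.013,1.343,-.059]); r.wait(.3); st("home")
S=r.snapshot("side"),r.snapshot("top")
cv2.imwrite("pics/end.png",np.hstack([cv2.resize(s["frame"][a:a+200,b:b+200,::-1],(400,400),interpolation=cv2.INTER_CUBIC) for s,a,b in((S[0],185,230),(S[1],100,290))]))
cv2.imwrite("pics/end_top.png",S[1]["frame"][...,::-1])
# bystanders: frame difference against the first pictures
for n,s,roi in(("side",S[0],(175,150,215,205)),("side",S[0],(365,255,415,315)),("top",S[1],(180,300,220,335)),("top",S[1],(375,105,425,160))):
    o=cv2.imread(f"pics/{n}0.png")[...,::-1]; x0,y0,x1,y1=roi
    print(n,roi,np.abs(o[y0:y1,x0:x1].astype(int)-s["frame"][y0:y1,x0:x1]).mean())
E
```

```text
at t 23.58 [0.4657 0.194  0.0566] open 0.066 grip 0.0 f [ 0.1686 -0.0925  0.2055]
gripped t 23.94 [0.4655 0.1941 0.0565] open 0.0373 grip 29.6 f [-1.8524 -1.2974  6.3308]
lifted t 25.21 [0.4648 0.1936 0.1894] open 0.0373 grip 30.1 f [-0.1058 -1.282  -0.131 ]
down t 29.55 [ 0.5837 -0.2737  0.0569] open 0.0373 grip 30.0 f [-0.7465  0.2401 -0.0333]
released t 30.24 [ 0.5838 -0.2737  0.057 ] open 0.0662 grip 0.0 f [0.0223 0.4884 0.2897]
up t 31.27 [ 0.5834 -0.2733  0.189 ] open 0.066 grip 0.0 f [ 0.067  -0.3858 -0.0443]
side expected px 344 316
top expected px 448 184
at t 34.89 [0.4767 0.0692 0.0564] open 0.0656 grip 0.0 f [-0.6013  0.0057 -0.1153]
gripped t 35.25 [0.4766 0.0692 0.0563] open 0.0372 grip 29.7 f [-1.4564  0.6799  6.6888]
lifted t 36.52 [0.476  0.0688 0.1895] open 0.037 grip 30.1 f [ 0.0941  1.2666 -1.3193]
down t 39.66 [ 0.5745 -0.15    0.0569] open 0.0369 grip 30.1 f [ 0.294  -0.2764 -0.6018]
released t 40.35 [ 0.5746 -0.1501  0.057 ] open 0.0661 grip 0.0 f [-0.4977 -0.4512  0.3676]
up t 41.38 [ 0.5741 -0.1498  0.1891] open 0.0663 grip 0.0 f [-1.1036  0.0575 -0.2022]
home t 45.58 [0.1789 0.6252 0.2319] open 0.0663 grip 0.0 f [-0.4438  0.0937 -0.4759]
side (175, 150, 215, 205) 1.5240909090909092
side (365, 255, 415, 315) 1.629
top (180, 300, 220, 335) 0.3726190476190476
top (375, 105, 425, 160) 0.4370909090909091
```

View pics/end.png

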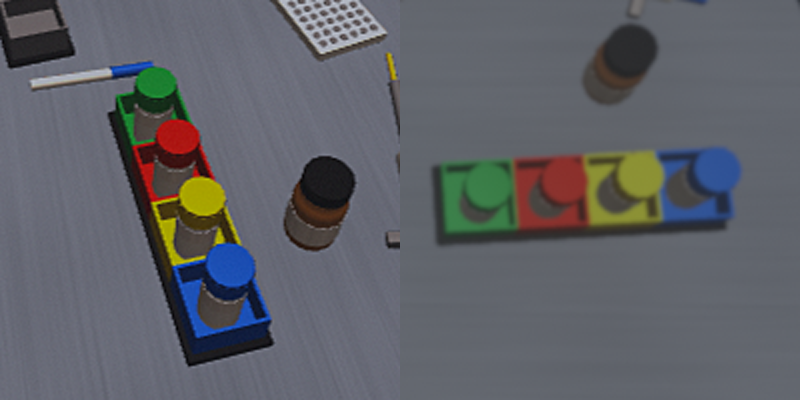

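All four bottles stand upright in their matching bays. Cap positions are side g(308,230), r(319,257), y(331,284), b(345,319). The black bottle and the amber jar have not moved, and the arm is clear, so I'll hand in.

```bash
python3 -c "
from cell import r
print(r.close_job())"
```

```text
the job is handed in; nothing more can be done
None
```

I moved all four bottles, in the order yellow, green, blue, red, into the bays of their cap colours and handed the job in at about 46 s; the final pictures show every bottle upright, with the black-capped bottle and the amber jar where they stood, but the hand-in call returned no verdict.

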